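Change over the battery chargers on a laptop repair bench

TASK

The two battery packs with blue stickers are charged: move each out of its charger into the blue tray of its own size, and put the two flat packs (orange stickers) into the chargers in their place, large in the large charger and small in the small one. Lay every pack flat on the floor of its bay, sticker up and lengthways with the bay (either end first); set it down, do not drop it. Leave the power adapter and the screw tin where they are.

Things in the scene. Friction and masses are not known exactly. Their poses are not given: they have to be found in the camera images.
- charged_large: Large charged battery pack: rigid box 70 x 40 x 22 mm (x length, y width, z height), black with a blue sticker covering the top, about 0.13 kg. Origin: centre of its underside; x runs along its length, z up out of the sticker. At the start it lies in charger_large, lengthways.
- charged_small: Small charged battery pack: rigid box 46 x 36 x 22 mm (x length, y width, z height), pale grey with a blue sticker covering the top, about 0.075 kg. Origin: centre of its underside; x runs along its length, z up out of the sticker. At the start it lies in charger_small, lengthways.
- flat_large: Large flat battery pack: rigid box 70 x 40 x 22 mm (x length, y width, z height), black with an orange sticker covering the top, about 0.13 kg. Origin: centre of its underside; x runs along its length, z up out of the sticker. At the start it lies on the cutting mat turned any way.
- flat_small: Small flat battery pack: rigid box 46 x 36 x 22 mm (x length, y width, z height), pale grey with an orange sticker covering the top, about 0.075 kg. Origin: centre of its underside; x runs along its length, z up out of the sticker. At the start it lies on the cutting mat turned any way.
- charger_large: Large charger, black: open bay 88 x 58 mm inside (x by y), floor 4 mm thick, walls 4 mm thick, 10 mm high over the bench, and a block (22 mm long in x, 18 mm high, green light) behind its +x wall. Fixed. Origin: under the bay centre at bench height; x along its length. Takes the large flat pack; holds the large charged one at the start.
- charger_small: Small charger, pale grey: open bay 64 x 54 mm inside (x by y), floor 4 mm thick, walls 4 mm thick, 10 mm high over the bench, and a block (22 mm long in x, 18 mm high, green light) behind its +x wall. Fixed. Origin: under the bay centre at bench height; x along its length. Takes the small flat pack; holds the small charged one at the start.
- tray_large: Large tray, blue walls and black floor: open bay 88 x 58 mm inside (x by y), floor 4 mm thick, walls 4 mm thick, 10 mm high over the bench. Fixed. Origin: under the bay centre at bench height; x along its length. Takes the large charged pack; empty at the start.
- tray_small: Small tray, blue walls and pale grey floor: open bay 64 x 54 mm inside (x by y), floor 4 mm thick, walls 4 mm thick, 10 mm high over the bench. Fixed. Origin: under the bay centre at bench height; x along its length. Takes the small charged pack; empty at the start.
- adapter: Laptop power adapter, a loose black brick 100 x 46 x 28 mm with a 14 mm cable stub at its +x end, 0.3 kg; not to be moved. Origin: centre of its underside, x along its length.
- screw_tin: Round closed aluminium screw tin, 60 mm across, 34 mm high, loose, 0.16 kg; not to be moved. Origin: centre of its underside.

How it is judged:
At the end, for the whole second after the job is handed in: Charged packs in the trays and flat packs in the chargers, each in the one of its own size: centred within 14 mm, underside less than 4 mm above the bay floor, sticker up within 0.12 rad, lengthways within 0.4 rad, released and at rest (horizontal distance between charged_large and tray_large below 0.014 m and z of charged_large in the frame of tray_large below 0.008 m and angle between each of charged_large, charged_small, flat_large, flat_small's own z axis and vertical below 0.12 rad and angle between the x axis of charged_large and the x axis of tray_large, either way round below 0.4 rad and linear speed of each of charged_large, charged_small, flat_large, flat_small below 0.02 m/s and contact force between the fingers and charged_large below 0.05 N and horizontal distance between charged_small and tray_small below 0.014 m and z of charged_small in the frame of tray_small below 0.008 m and angle between the x axis of charged_small and the x axis of tray_small, either way round below 0.4 rad and contact force between the fingers and charged_small below 0.05 N and horizontal distance between flat_large and charger_large below 0.014 m and z of flat_large in the frame of charger_large below 0.008 m and angle between the x axis of flat_large and the x axis of charger_large, either way round below 0.4 rad and contact force between the fingers and flat_large below 0.05 N and horizontal distance between flat_small and charger_small below 0.014 m and z of flat_small in the frame of charger_small below 0.008 m and angle between the x axis of flat_small and the x axis of charger_small, either way round below 0.4 rad and contact force between the fingers and flat_small below 0.05 N); the robot touches nothing.
It fails at once if the power adapter is moved more than 20 mm or tipped (distance of adapter from where it was at the start of the episode above 0.02 m or angle between adapter's own z axis and vertical above 0.3 rad).
It fails at once if the screw tin is moved more than 20 mm or tipped (distance of screw_tin from where it was at the start of the episode above 0.02 m or angle between screw_tin's own z axis and vertical above 0.3 rad).
It fails at once if a pack is let go while its underside is more than 60 mm above the bench ((height (world z) of charged_large above 0.06 m and contact force between the fingers and charged_large below 0.02 N) or (height (world z) of charged_small above 0.06 m and contact force between the fingers and charged_small below 0.02 N) or (height (world z) of flat_large above 0.06 m and contact force between the fingers and flat_large below 0.02 N) or (height (world z) of flat_small above 0.06 m and contact force between the fingers and flat_small below 0.02 N)).
It also fails if it takes over 83 s, if anything falls off the work surface, if the arm or the gripper's body presses on something with over 40 N, if the wrist force passes 120 N, or if a joint passes its speed limit or range.

ROBOT

A 6-joint arm with a two-finger parallel gripper is mounted at the origin on the work surface. World frame = base frame: x ahead of the robot, y to its left, z up, the work surface at z = 0. Lengths are in m, angles in rad, forces in N, time in s.
With the tool pointing down it reaches from about 0.275 to 0.85 m from the base axis. Payload 19 kg.
Tool frame: the origin (TCP) lies at the very end of the fingers, on their centre line; the grasp point (between the pads) lies 19 mm behind it; z points along the fingers, y is the line along which they close (so a half turn about z gives the same grasp; the last joint's range is limited). The gripper opens to 85 mm and grips with 20 to 120 N. Pads are 22 mm wide; open, the fingers measure 114 mm over their backs; the gripper's body (76 mm by 85 mm) begins 54 mm behind the grasp point. The pads swing forward as they close: fully open they stand 13 mm farther back than shut.
Start: joints at [1.014, 0.15, 1.437, -0, 1.554, -0.134], TCP at [0.236, 0.524, 0.231] pointing down, gripper open.
Joint ranges: [-2.8, 2.8], [-0.68, 2.1], [0.12, 2.68], [-1.39, 4.53], [0.16, 2.79], [-2.81, 2.81]. Speed limits (rad/s): [1.89, 1.89, 2.22, 3.01, 3.01, 3.01].

INTERFACE

Orientations are given as a 3x3 rotation matrix whose columns are the frame's x, y, z axes.
In Python, from station import ctrl gives the robot as it stands.
- The arm moves only by the tool apply_moves, never from a script. Its argument "rows" is a list that holds one entry, the list of rows, each a list of 6 numbers: the shift along the tool's x, y, z in units of 40 mm (1.0 is 40 mm), then the turn, a rotation vector about the tool's x, y, z in units of 6 degrees (1.0 is 6 degrees). In form: [[[dx, dy, dz, rx, ry, rz], ...]]. A call has 1 to 12 rows; each row is the pose to reach, as a shift and turn from the pose commanded when the call began, along the tool's axes at that moment; what a row does not reach only later rows make up. A row lasts 1/12 s, in which the tool goes at most 41.7 mm and 7.16 degrees, less where a joint would pass 70% of its speed; a pose out of reach is approached as far as the arm can. A call with a gripper value outside its range is refused whole. "grip" is the closure, from -1 (fully open) to 1 (shut), set as the call begins (left out, the last holds). The fingers move at their own pace and stop on an object; "squeeze" is the grip in N (left out, the last holds). Time passes only in rows, so rows that repeat a pose let the fingers close. It gives the time, the measured TCP pose, the force, the opening and the grip force at its end, in the units of the state.
- ctrl.observe(): the state, without advancing time (a new reading comes with each control period).
- ctrl.camera(name): name is "side" or "top" or "wrist"; returns a dict with "image" (400x640x3 uint8, red, green, blue), "mtx" (3x3 intrinsics, pixels), "T" (4x4, takes a point from camera to world coordinates); the wrist camera has in their place "hand_eye" (4x4, takes a point from camera to tool coordinates, whose origin is the TCP and whose axes are the flange's). Camera axes: x right, y down, z forward; pixel columns grow to the right and rows downward; lengths in m; the calibration is good to about 2 mm. The wrist camera is an equidistant fisheye: a pixel r from the principal point sees the ray r / f radians off the axis. A picture is of the moment at which its call begins: read the wrist's pose just before it. There is no depth.
- ctrl.hand_in(): hands the job in; it is judged then, once.
The state is a dict: "clock": time; "joints": joint angles; "dq": joint speeds; "joint_torque": joint torques, N m; "tool_pos": TCP position; "tcp_rot": TCP orientation; "ft_force": force on the tool from outside, world axes, zero at the start; "torque": the same for the moment, N m; "opening": finger opening in m; "gripper_force": force on a finger pad.
Only numpy, scipy, OpenCV 4.12 (cv2) and the standard library are available. Lean on these libraries where they do the work, as an engineer would, in place of code of your own. Each camera call takes 0.05 s, during which the arm holds its last target. There are 200 camera calls.

## Working session

There is one attempt and no reset: what is moved stays moved. The work goes in short steps, Python scripts to look and compute and a tool call to move; the robot and the scene stay as the last step left them, time stands still between calls to the robot, and variables do not carry over. Pictures are saved under pics/ and viewed, at most 14 in all, crops included, and the job is handed in when it is done.

Besides the shell and the picture viewer there is one more tool, called after "Request:" by a JSON object that holds its "method" and its "body". apply_moves: Moves the arm, as the interface text tells. Its arguments: {"type":"object","properties":{"rows":{"type":"array","items":{"type":"array","items":{"type":"array","items":{"type":"number"}}}},"grip":{"type":"number"},"squeeze":{"type":"number"}},"required":["rows"]}

```bash
mkdir -p pics; ls; python3 - <<'E'
from station import ctrl
import cv2
for n in ("top","side"):
    c=ctrl.camera(n); cv2.imwrite(f"pics/{n}0.png",c["image"][:,:,::-1]); print(n,c["mtx"].tolist(),c["T"].round(4).tolist())
s=ctrl.observe(); print({k:s[k] for k in("clock","tool_pos","tcp_rot","opening")})
E
```

```text
pics
top [[445.48935381068554, 0.0, 318.6995835419751], [0.0, 445.48935381068554, 202.3395443698292], [0.0, 0.0, 1.0]] [[0.0307, -0.9942, 0.1032, 0.406], [-0.9995, -0.03, 0.0082, 0.0092], [-0.0051, -0.1034, -0.9946, 1.0259], [0.0, 0.0, 0.0, 1.0]]
side [[417.5974551239683, 0.0, 319.68130062173833], [0.0, 417.5974551239683, 205.30810176055098], [0.0, 0.0, 1.0]] [[0.8479, -0.3823, 0.3674, 0.16], [-0.53, -0.5918, 0.6074, -0.6085], [-0.0148, -0.7097, -0.7043, 0.7409], [0.0, 0.0, 0.0, 1.0]]
{'clock': 0.1, 'tool_pos': array([0.23582924, 0.52419181, 0.23076241]), 'tcp_rot': array([[-9.11940611e-01,  4.10321839e-01, -5.56854530e-04],
       [ 4.10322191e-01,  9.11940195e-01, -8.83222276e-04],
       [ 1.45412640e-04, -1.03393603e-03, -9.99999455e-01]]), 'opening': 0.08539042147027057}
```

View pics/top0.png

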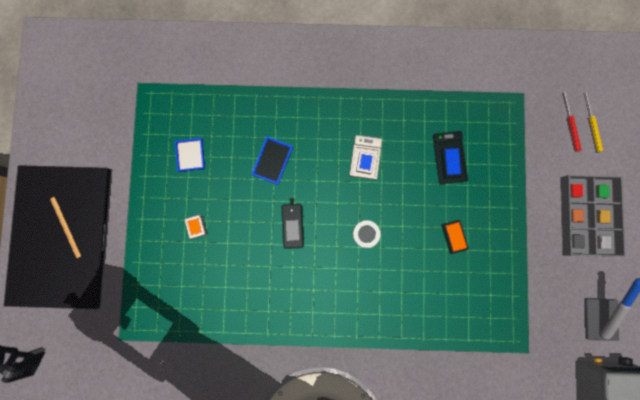

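The top view shows, left to right, the small tray (190,155), large tray (272,160), small charger (366,158), and large charger (451,158). Below them are the small flat pack (195,227), adapter (292,226), tin (367,234), and large flat pack (456,237). I'll enlarge two crops.

```bash
python3 - <<'E'
import cv2
im=cv2.imread("pics/top0.png")
for n,x0 in(("L",165),("R",340)):
    c=im[120:260,x0:x0+150]; cv2.imwrite(f"pics/crop{n}.png",cv2.resize(c,None,fx=4,fy=4,interpolation=cv2.INTER_CUBIC))
E
```

```text
(no output)
```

View pics/cropL.png

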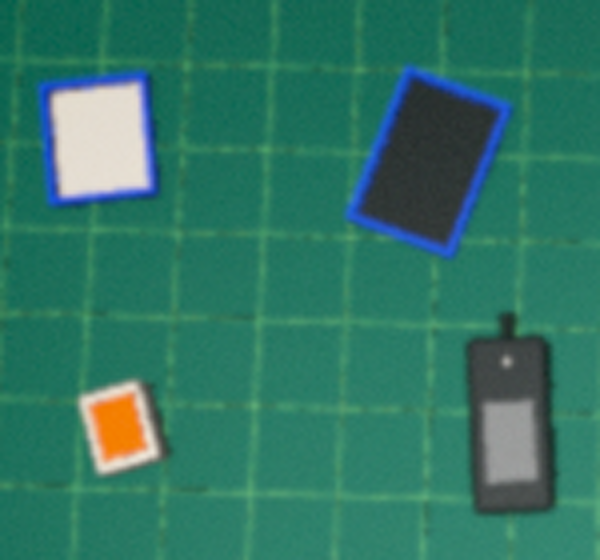

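View pics/cropR.png

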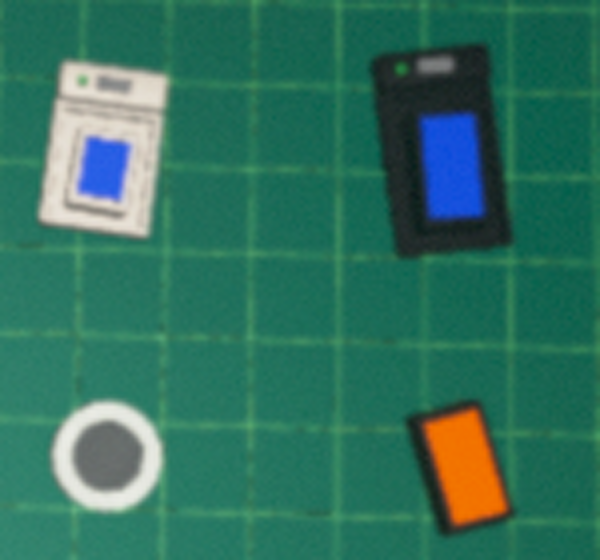

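The left crop shows both trays, the small flat pack and the adapter. The right crop shows both chargers with blue-sticker packs, the tin and the large flat pack. I'll fit each rigid model to the corners I read.

```bash
cat >fit.py <<'E'
import numpy as np, cv2, json
from scipy.optimize import least_squares
from station import ctrl
c=ctrl.camera("top"); K=c["mtx"]; W=np.linalg.inv(c["T"]); im=c["image"]
def proj(P): return cv2.projectPoints(np.float64(P),cv2.Rodrigues(W[:3,:3])[0],W[:3,3],K,None)[0][:,0]
def fit(M,px,g):
    M=np.float64(M); px=np.float64(px)
    def pts(p): a=p[2]; R=np.array([[np.cos(a),-np.sin(a),0],[np.sin(a),np.cos(a),0],[0,0,1]]); return M@R.T+[p[0],p[1],0]
    r=least_squares(lambda p:(proj(pts(p))-px).ravel(),g); return r.x,np.sqrt(np.mean(r.fun**2))
def rect(L,w,z): return [(L/2,w/2,z),(L/2,-w/2,z),(-L/2,-w/2,z),(-L/2,w/2,z)]
def chg(L,w): return [(L/2+26,w/2+4,.018*1e3),(L/2+26,-w/2-4,18),(-L/2-4,-w/2-4,10),(-L/2-4,w/2+4,10)]
def up(q,x0): return (np.float64(q)+.5)/4-.5+[x0,120]
mm=lambda m:np.array(m)*1e-3
out={}
def do(n,m,q,x0,g=(.45,0,0)):
    p,e=fit(mm(m),up(q,x0),g); out[n]=p.tolist(); print(n,p.round(4),"rms px",e.round(2))
# corner order: +x+y (image top-left), +x-y (top-right), -x-y, -x+y
do("tray_small",rect(72,62,10),[(39,83),(147,72),(158,193),(51,206)],165)
do("tray_large",rect(96,66,10),[(408,66),(512,106),(452,257),(347,215)],165)
do("charger_small",chg(64,54),[(62,60),(169,73),(149,238),(38,222)],340)
do("charger_large",chg(88,58),[(372,60),(488,44),(513,243),(399,258)],340)
do("flat_small",rect(46,36,22),[(79,398),(138,381),(162,460),(100,475)],165)
do("adapter",rect(100,46,28),[(467,340),(549,337),(555,508),(476,514)],165)
hsv=cv2.cvtColor(im,cv2.COLOR_RGB2HSV)
def stick(n,lo,hi,box,z,area=None):
    x,y=box; m=cv2.inRange(hsv[y-22:y+22,x-18:x+18],lo,hi); k=cv2.connectedComponentsWithStats(m); i=1+np.argmax(k[2][1:,4])
    uv=k[3][i]+[x-18,y-22]; b=cv2.boxPoints(cv2.minAreaRect(np.argwhere(k[1]==i)[:,::-1].astype(np.float32)))+[x-18,y-22]
    def g(u):
        d=c["T"][:3,:3]@np.linalg.inv(K)@[u[0],u[1],1]; o=c["T"][:3,3]; return o+d*(z-o[2])/d[2]
    P=np.array([g(u) for u in b])[:,:2]; e=[P[1]-P[0],P[2]-P[1]]; e.sort(key=np.linalg.norm)
    a=np.arctan2(e[1][1],e[1][0]); a=(a+np.pi/2)%np.pi-np.pi/2
    p=g(uv); out[n]=[p[0],p[1],a]; print(n,np.round(out[n],4),"size",[round(np.linalg.norm(v)*1e3) for v in e])
B=((105,120,80),(130,255,255)); O=((5,150,120),(22,255,255))
stick("charged_large",*B,(452,161),.026); stick("charged_small",*B,(366,162),.026)
stick("flat_large",*O,(456,237),.022); stick("flat_small_st",*O,(195,227),.022)
json.dump(out,open("out.json","w"))
E
cat >go.py <<'E'
import sys,json,numpy as np
from scipy.spatial.transform import Rotation as Rt
from station import ctrl
s=ctrl.observe(); o=json.load(open("out.json"))
def go(n,z,a=None):
    x,y,t=o[n][:3]; ya=t+np.pi/2      # tool y along the object's y
    R=np.array([[np.sin(ya),np.cos(ya),0],[-np.cos(ya),np.sin(ya),0],[0,0,-1]])
    C=s["tcp_rot"]; d=C.T@(np.array([x,y,z])-s["tool_pos"])/.04; r=Rt.from_matrix(C.T@R).as_rotvec(degrees=True)/6
    print(n,"z",z,"shift",d.round(2),"turn",r.round(2))
print(round(s["clock"],2),s["tool_pos"].round(4),"open",round(s["opening"],4))
for k in sys.argv[1:]: n,z=k.split(":"); go(n,float(z))
E
python3 fit.py; python3 go.py charged_large:.10
```

```text
tray_small [0.6147 0.3214 0.1489] rms px 0.19
tray_large [ 0.6073  0.1287 -0.3411] rms px 0.25
charger_small [ 0.6093 -0.0865 -0.1054] rms px 0.33
charger_large [ 0.6134 -0.2842  0.1533] rms px 0.47
flat_small [0.4465 0.2958 0.3205] rms px 0.3
adapter [0.4552 0.0744 0.0815] rms px 0.58
charged_large [ 0.6133 -0.284   0.0873] size [35, 62]
charged_small [ 0.6061 -0.0864 -0.1414] size [23, 32]
flat_large [ 0.4427 -0.2928  0.2985] size [33, 61]
flat_small_st [0.4474 0.2969 0.302 ] size [23, 31]
0.15 [0.2359 0.5242 0.2308] open 0.0853Traceback (most recent call last):
  File "go.py", line 11, in <module>
    for k in sys.argv[1:]: n,z=k.split(":"); go(n,float(z))
                                             ~~^^^^^^^^^^^^
  File "go.py", line 8, in go
    C=s["tcp_rot"]; d=C.T@(np.array([x,y,z])-s["tool_pos"])/.04; r=Rt.from_matrix(C.T@R).as_rotvec(degrees=True)/6
                                                                   ~~~~~~~~~~~~~~^^^^^^^
  File "scipy/spatial/transform/_rotation.pyx", line 1143, in scipy.spatial.transform._rotation.Rotation.from_matrix
ValueError: Non-positive determinant (left-handed or null coordinate frame) in rotation matrix 0: [[-8.72688777e-01  4.88276849e-01 -1.35032716e-04]
 [ 4.88276511e-01  8.72688441e-01  9.66698891e-04]
 [-5.89858178e-04 -7.77693969e-04  9.99999524e-01]].
```

```bash
sed -i 's/^    R=.*/    R=np.array([[-np.sin(ya),np.cos(ya),0],[np.cos(ya),np.sin(ya),0],[0,0,-1]])/' go.py; python3 go.py charged_large:.12
```

```text
0.15 [0.2359 0.5242 0.2308] open 0.0853
charged_large z 0.12 shift [-16.9  -14.55   2.78] turn [-0.01 -0.   -4.87]
```

Request:
{"method": "apply_moves", "body": {"rows": [[[-0.3,-0.3,0,0,0,-0.1],[-1,-0.8,0.1,0,0,-0.3],[-1.7,-1.5,0.2,0,0,-0.6],[-2.4,-2.1,0.3,0,0,-1],[-3.1,-2.7,0.5,0,0,-1.5],[-3.8,-3.3,0.6,0,0,-2],[-4.5,-3.9,0.7,0,0,-2.5],[-5.2,-4.5,0.8,0,0,-3],[-5.9,-5.1,0.9,0,0,-3.5],[-6.6,-5.7,1,0,0,-4],[-7.3,-6.3,1.1,0,0,-4.5],[-8,-6.9,1.2,0,0,-4.9]]], "grip": -1, "squeeze": 50}}

```text
clock: 1.15
tool_pos: [0.4148, 0.1396, 0.1832]
tcp_rot: [[-0.996, -0.093, 0.0], [-0.093, 0.996, 0.0], [-0.0, -0.0, -1.0]]
ft_force: [0.5, 0.9, -0.2]
opening: 0.0854
gripper_force: 0.0
```

```bash
python3 go.py charged_large:.12
```

```text
1.15 [0.4148 0.1396 0.1832] open 0.0854
charged_large z 0.12 shift [ -3.96 -11.01   1.58] turn [-0.    0.    0.06]
```

Request:
{"method": "apply_moves", "body": {"rows": [[[-0.3,-0.9,0.1,0,0,0],[-0.7,-1.8,0.3,0,0,0],[-1.1,-2.7,0.4,0,0,0],[-1.4,-3.6,0.5,0,0,0],[-1.8,-4.6,0.7,0,0,0],[-2.1,-5.5,0.8,0,0,0],[-2.5,-6.5,0.9,0,0,0],[-2.8,-7.4,1,0,0,0],[-3.1,-8.3,1.2,0,0,0],[-3.4,-9.2,1.3,0,0,0],[-3.7,-10.2,1.5,0,0,0],[-3.96,-11.0,1.58,0,0,0.1]]]}}

```text
clock: 2.15
tool_pos: [0.612, -0.285, 0.1187]
tcp_rot: [[-0.997, -0.079, -0.001], [-0.079, 0.997, 0.0], [0.001, 0.001, -1.0]]
ft_force: [1.0, 0.2, 0.1]
opening: 0.0854
gripper_force: 0.0
```

```bash
python3 go.py charged_large:.012; python3 - <<'E'
from station import ctrl
import cv2
c=ctrl.camera("wrist"); cv2.imwrite("pics/w1.png",c["image"][:,:,::-1]); print(c["mtx"].round(1).tolist(),c["hand_eye"].round(4).tolist())
E
```

```text
2.15 [ 0.612  -0.285   0.1187] open 0.0854
charged_large z 0.012 shift [-0.04  0.02  2.67] turn [ 0.01 -0.01 -0.07]
[[309.7, 0.0, 322.6], [0.0, 309.7, 199.5], [0.0, 0.0, 1.0]] [[-0.0004, -0.9625, -0.2711, 0.0688], [1.0, -0.0004, -0.0002, 0.0002], [0.0001, -0.2711, 0.9625, -0.1446], [0.0, 0.0, 0.0, 1.0]]
```

View pics/w1.png

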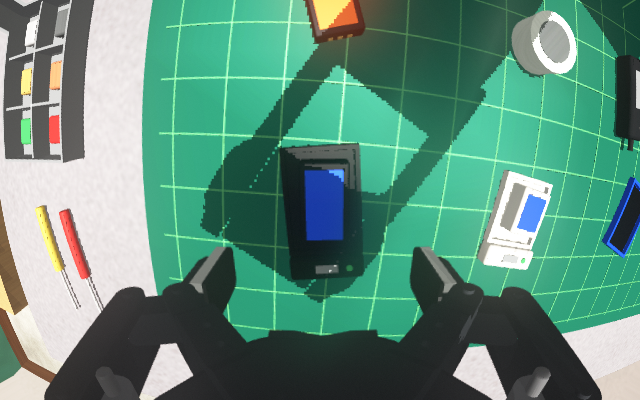

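The wrist view shows the charger centred between the fingers, with the blue sticker at (325,205) and aligned. Now descending and closing.

Request:
{"method": "apply_moves", "body": {"rows": [[[0,0,0.5,0,0,0],[-0.02,0,1.1,0,0,0],[-0.02,0,1.7,0,0,0],[-0.02,0,2.2,0,0,0],[-0.02,0,2.5,0,0,0],[-0.02,0,2.62,0,0,0],[-0.02,0,2.65,0,0,0]]]}}

```text
clock: 2.78
tool_pos: [0.6125, -0.2824, 0.0135]
tcp_rot: [[-0.997, -0.08, -0.001], [-0.08, 0.997, 0.0], [0.001, 0.001, -1.0]]
ft_force: [0.2, -0.6, 1.3]
opening: 0.0851
gripper_force: 0.0
```

Request:
{"method": "apply_moves", "body": {"rows": [[[0,0,0,0,0,0],[0,0,0,0,0,0],[0,0,0,0,0,0],[0,0,0,0,0,0],[0,0,0,0,0,0],[0,0,0,0,0,0],[0,0,0,0,0,0],[0,0,0,0,0,0]]], "grip": 1, "squeeze": 40}}

```text
clock: 3.45
tool_pos: [0.6132, -0.2828, 0.0153]
tcp_rot: [[-0.997, -0.08, 0.001], [-0.08, 0.997, -0.001], [-0.001, -0.001, -1.0]]
ft_force: [-1.6, 2.0, 6.4]
opening: 0.039
gripper_force: 40.6
```

Request:
{"method": "apply_moves", "body": {"rows": [[[0,0,-0.1,0,0,0],[0,0,-0.3,0,0,0],[0,0,-0.6,0,0,0],[0,0,-0.9,0,0,0],[0,0,-1.0,0,0,0],[0,0,-1.0,0,0,0]]]}}

```text
clock: 3.95
tool_pos: [0.6135, -0.283, 0.0563]
tcp_rot: [[-0.997, -0.08, 0.002], [-0.08, 0.997, -0.002], [-0.002, -0.002, -1.0]]
ft_force: [-0.1, -0.6, -1.2]
opening: 0.0387
gripper_force: 40.9
```

```bash
python3 go.py charged_large:.012 tray_large:.055; python3 - <<'E'
from station import ctrl
import cv2,numpy as np
c=ctrl.camera("side")["image"][:,:,::-1]; w=ctrl.camera("wrist")["image"][:,:,::-1]
print(c.shape)
cv2.imwrite("pics/p2.png",np.vstack([cv2.resize(c,(480,300)),cv2.resize(w,(480,300))]))
E
```

```text
3.95 [ 0.6135 -0.283   0.0563] open 0.0387
charged_large z 0.012 shift [ 0.01 -0.02  1.11] turn [-0.02  0.02 -0.07]
tray_large z 0.055 shift [-0.67 10.27  0.02] turn [-0.01  0.03  4.02]
(400, 640, 3)
```

View pics/p2.png

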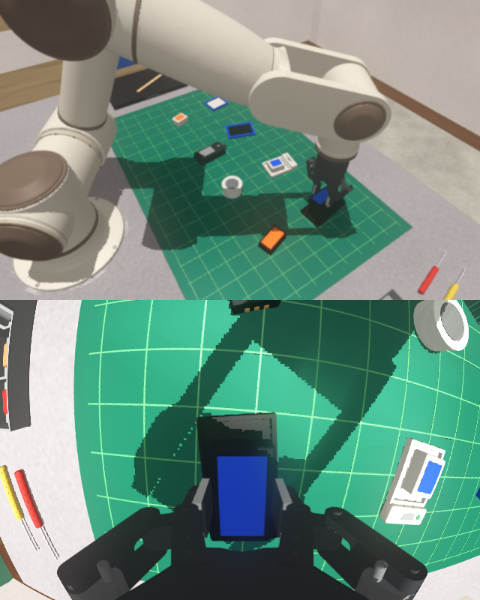

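The pack is held level in the fingers at wrist crop (240,495). Transferring it to the large tray.

Request:
{"method": "apply_moves", "body": {"rows": [[[0,0.3,-0.2,0,0,0.1],[0,1.0,-0.4,0,0,0.4],[-0.1,1.9,-0.5,0,0,0.8],[-0.2,2.8,-0.5,0,0,1.2],[-0.3,3.7,-0.5,0,0,1.6],[-0.3,4.7,-0.5,0,0,2.0],[-0.4,5.7,-0.5,0,0,2.5],[-0.5,6.7,-0.5,0,0,2.9],[-0.5,7.7,-0.5,0,0,3.3],[-0.6,8.7,-0.5,0,0,3.7],[-0.65,9.6,-0.3,0,0,4],[-0.67,10.2,0,0,0,4]]]}}

```text
clock: 5.05
tool_pos: [0.6068, 0.1296, 0.0544]
tcp_rot: [[-0.943, 0.333, 0.001], [0.333, 0.943, 0.001], [-0.001, 0.001, -1.0]]
ft_force: [0.2, -0.5, -1.7]
opening: 0.0388
gripper_force: 40.9
```

Request:
{"method": "apply_moves", "body": {"rows": [[[0,0,0,0,0,0],[0,0,0,0,0,0]]]}}

```text
clock: 5.22
tool_pos: [0.606, 0.1275, 0.0528]
tcp_rot: [[-0.944, 0.33, -0.002], [0.33, 0.944, -0.0], [0.002, -0.001, -1.0]]
ft_force: [0.4, 0.2, -0.8]
opening: 0.0391
gripper_force: 41.0
```

```bash
python3 go.py tray_large:.0175
```

```text
5.22 [0.606  0.1275 0.0528] open 0.0391
tray_large z 0.0175 shift [-0.02  0.04  0.88] turn [-0.01 -0.02  0.04]
```

Request:
{"method": "apply_moves", "body": {"rows": [[[0,0,0.2,0,0,0],[0,0.04,0.45,0,0,0],[0,0.04,0.7,0,0,0],[0,0.04,0.85,0,0,0],[0,0.04,0.92,0,0,0],[0,0.04,0.95,0,0,0],[0,0.04,0.95,0,0,0]]]}}

```text
clock: 5.8
tool_pos: [0.6075, 0.1276, 0.0159]
tcp_rot: [[-0.943, 0.333, -0.0], [0.333, 0.943, -0.0], [0.0, -0.0, -1.0]]
ft_force: [-0.5, -0.5, -1.5]
opening: 0.0388
gripper_force: 41.0
```

Request:
{"method": "apply_moves", "body": {"rows": [[[0,0,0.04,0,0,0],[0,0,0.07,0,0,0],[0,0,0.07,0,0,0]]]}}

```text
clock: 6.05
tool_pos: [0.6079, 0.1277, 0.0153]
tcp_rot: [[-0.943, 0.332, 0.001], [0.332, 0.943, -0.0], [-0.001, 0.0, -1.0]]
ft_force: [-10.1, -1.8, 20.6]
opening: 0.0388
gripper_force: 43.4
```

Contact made. Releasing and lifting.

Request:
{"method": "apply_moves", "body": {"rows": [[[0,0,-0.03,0,0,0],[0,0,-0.03,0,0,0],[0,0,-0.03,0,0,0],[0,0,-0.03,0,0,0],[0,0,-0.03,0,0,0],[0,0,-0.03,0,0,0]]], "grip": -1}}

```text
clock: 6.55
tool_pos: [0.6074, 0.1278, 0.0144]
tcp_rot: [[-0.943, 0.333, -0.0], [0.333, 0.943, -0.0], [0.0, -0.0, -1.0]]
ft_force: [0.7, -0.3, -0.2]
opening: 0.0855
gripper_force: 0.0
```

Request:
{"method": "apply_moves", "body": {"rows": [[[0,0,-0.3,0,0,0],[0,0,-0.8,0,0,0],[0,0,-1.5,0,0,0],[0,0,-2.0,0,0,0],[0,0,-2.0,0,0,0]]]}}

```text
clock: 6.97
tool_pos: [0.6093, 0.1281, 0.1]
tcp_rot: [[-0.943, 0.332, 0.007], [0.332, 0.943, 0.001], [-0.006, 0.003, -1.0]]
ft_force: [0.6, -0.2, 2.2]
opening: 0.085
gripper_force: 0.0
```

```bash
python3 go.py flat_large:.09; python3 - <<'E'
from station import ctrl
import cv2
cv2.imwrite("pics/w3.png",ctrl.camera("wrist")["image"][:,:,::-1])
E
```

```text
6.97 [0.6093 0.1281 0.1   ] open 0.085
flat_large z 0.09 shift [  0.43 -11.31   0.22] turn [ 0.01  0.06 -6.09]
```

View pics/w3.png

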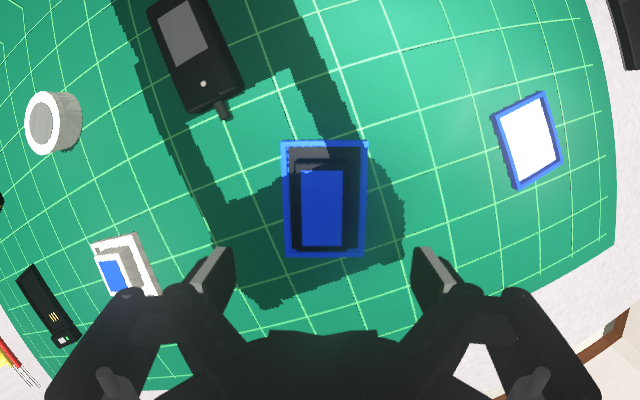

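The charged large pack lies in the large tray, with sticker corners (302,171)-(342,246) and tray corners (281,141)-(364,257). I'll check the centring numerically.

```bash
cat >wp.py <<'E'
import numpy as np
from station import ctrl
# wrist fisheye pixel -> world at height z
c=None
def wp(px,z,s=None):
    global c
    if c is None: c=ctrl.camera("wrist")
    s=s or ctrl.observe(); K=c["mtx"]; H=c["hand_eye"]; R=s["tcp_rot"]; o=R@H[:3,3]+s["tool_pos"]; r=[]
    for u,v in px:
        a=np.array([u-K[0,2],v-K[1,2]]); n=np.hypot(*a); t=n/K[0,0]
        d=R@H[:3,:3]@np.r_[np.sin(t)*a/n,np.cos(t)]; r.append((o+d*(z-o[2])/d[2])[:2])
    return np.array(r)
def box(px,z):
    P=wp(px,z); c=P.mean(0); x=(P[0]+P[1]-P[2]-P[3])/2; y=(P[0]-P[1]+P[3]-P[2])/2
    return c.round(4),"L",np.linalg.norm(x).round(3),"W",np.linalg.norm(y).round(3),"ang mod pi",round((np.arctan2(x[1],x[0])+1.57)%3.1416-1.57,3)
E
python3 - <<'E'
from wp import *
print(box([(302,171),(343,170),(342,246),(300,247)],.026)); print(box([(281,141),(368,141),(364,257),(286,257)],.010))
E
```

```text
(array([0.6074, 0.1275]), 'L', np.float64(0.058), 'W', np.float64(0.03), 'ang mod pi', np.float64(-0.359))
(array([0.607 , 0.1302]), 'L', np.float64(0.095), 'W', np.float64(0.065), 'ang mod pi', np.float64(-0.333))
```

Centred within 3 mm. Next is the large flat pack.

Request:
{"method": "apply_moves", "body": {"rows": [[[0,-0.4,0,0,0,-0.2],[0.1,-1.3,0,0,0,-0.7],[0.1,-2.3,0,0,0,-1.3],[0.1,-3.3,0.1,0,0,-1.9],[0.2,-4.3,0.1,0,0,-2.5],[0.2,-5.3,0.1,0,0,-3.1],[0.3,-6.3,0.1,0,0,-3.7],[0.3,-7.3,0.2,0,0,-4.3],[0.3,-8.3,0.2,0,0,-4.8],[0.4,-9.3,0.2,0,0,-5.3],[0.4,-10.3,0.2,0,0,-5.8],[0.43,-11.2,0.2,0,0,-6.1]]]}}

```text
clock: 8.07
tool_pos: [0.4407, -0.2907, 0.086]
tcp_rot: [[-0.955, -0.298, -0.001], [-0.298, 0.955, 0.0], [0.001, 0.001, -1.0]]
ft_force: [0.7, -0.4, 0.5]
opening: 0.0859
gripper_force: 0.0
```

Request:
{"method": "apply_moves", "body": {"rows": [[[0,0,0,0,0,0],[0,0,0,0,0,0]]]}}

```text
clock: 8.23
tool_pos: [0.4411, -0.2902, 0.0858]
tcp_rot: [[-0.956, -0.292, -0.001], [-0.292, 0.956, 0.001], [0.001, 0.001, -1.0]]
ft_force: [0.0, 0.4, -0.4]
opening: 0.0854
gripper_force: 0.0
```

```bash
python3 go.py flat_large:.012; python3 - <<'E'
from station import ctrl
import cv2
cv2.imwrite("pics/w4.png",ctrl.camera("wrist")["image"][:,:,::-1])
E
```

```text
8.23 [ 0.4411 -0.2902  0.0858] open 0.0854
flat_large z 0.012 shift [-0.02 -0.08  1.84] turn [ 0.01 -0.01 -0.02]
```

View pics/w4.png

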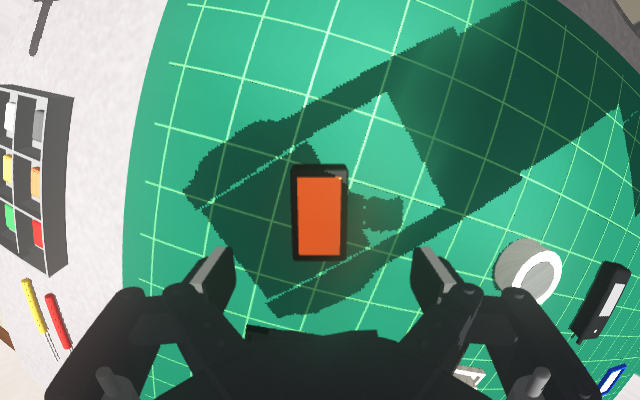

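The large flat pack's sticker is centred at (319,216) and aligned with the fingers. Grasping.

Request:
{"method": "apply_moves", "body": {"rows": [[[0,0,0.4,0,0,0],[-0.02,-0.06,0.9,0,0,0],[-0.02,-0.06,1.4,0,0,0],[-0.02,-0.06,1.7,0,0,0],[-0.02,-0.06,1.83,0,0,0],[-0.02,-0.06,1.87,0,0,0]]]}}

```text
clock: 8.78
tool_pos: [0.4437, -0.2901, 0.0109]
tcp_rot: [[-0.955, -0.296, -0.001], [-0.296, 0.955, 0.001], [0.001, 0.001, -1.0]]
ft_force: [-0.0, 0.8, -0.3]
opening: 0.0854
gripper_force: 0.0
```

Request:
{"method": "apply_moves", "body": {"rows": [[[0,0,0,0,0,0],[0,0,0,0,0,0],[0,0,0,0,0,0],[0,0,0,0,0,0],[0,0,0,0,0,0],[0,0,0,0,0,0],[0,0,0,0,0,0],[0,0,0,0,0,0]]], "grip": 1}}

```text
clock: 9.45
tool_pos: [0.444, -0.2913, 0.0127]
tcp_rot: [[-0.955, -0.295, 0.001], [-0.295, 0.955, -0.001], [-0.001, -0.001, -1.0]]
ft_force: [-1.5, 1.2, 7.7]
opening: 0.0389
gripper_force: 39.9
```

Request:
{"method": "apply_moves", "body": {"rows": [[[0,0,-0.1,0,0,0],[0,0,-0.4,0,0,0],[0,0,-0.8,0,0,0],[0,0,-1.1,0,0,0],[0,0,-1.2,0,0,0],[0,0,-1.2,0,0,0]]]}}

```text
clock: 9.95
tool_pos: [0.4442, -0.2915, 0.0613]
tcp_rot: [[-0.955, -0.295, 0.002], [-0.295, 0.955, -0.002], [-0.001, -0.002, -1.0]]
ft_force: [1.3, 0.0, -1.2]
opening: 0.0384
gripper_force: 40.8
```

```bash
python3 go.py charger_large:.06
```

```text
9.95 [ 0.4442 -0.2915  0.0613] open 0.0384
charger_large z 0.06 shift [-4.1  -1.07  0.04] turn [-0.02  0.01  1.4 ]
```

Request:
{"method": "apply_moves", "body": {"rows": [[[-0.3,-0.1,0,0,0,0.1],[-0.9,-0.2,0,0,0,0.3],[-1.6,-0.4,0,0,0,0.6],[-2.3,-0.6,0,0,0,0.9],[-3.0,-0.8,0,0,0,1.1],[-3.6,-1.0,0,0,0,1.3],[-4.0,-1.07,0,0,0,1.4],[-4.1,-1.07,0,0,0,1.4],[-4.1,-1.07,0,0,0,1.4]]]}}

```text
clock: 10.7
tool_pos: [0.6133, -0.2829, 0.0585]
tcp_rot: [[-0.988, -0.154, -0.001], [-0.154, 0.988, 0.001], [0.001, 0.001, -1.0]]
ft_force: [-0.4, -0.2, -1.1]
opening: 0.0386
gripper_force: 40.7
```

```bash
python3 go.py charger_large:.0175; python3 - <<'E'
from station import ctrl
import cv2
cv2.imwrite("pics/w5.png",ctrl.camera("wrist")["image"][:,:,::-1])
E
```

```text
10.7 [ 0.6133 -0.2829  0.0585] open 0.0386
charger_large z 0.0175 shift [ 0.   -0.03  1.02] turn [ 0.01 -0.01  0.01]
```

View pics/w5.png

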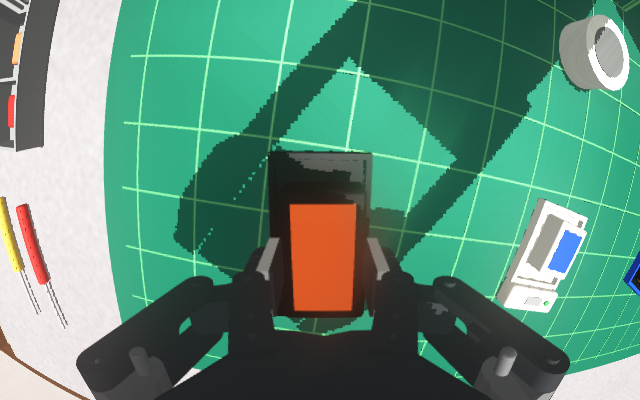

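The orange pack is aligned with the charger bay. Lowering.

Request:
{"method": "apply_moves", "body": {"rows": [[[0,0,0.2,0,0,0],[0,-0.03,0.5,0,0,0],[0,-0.03,0.8,0,0,0],[0,-0.03,0.95,0,0,0],[0,-0.03,1.01,0,0,0],[0,-0.03,1.05,0,0,0],[0,-0.03,1.05,0,0,0]]]}}

```text
clock: 11.33
tool_pos: [0.6131, -0.2847, 0.0175]
tcp_rot: [[-0.988, -0.153, -0.0], [-0.153, 0.988, 0.0], [0.0, 0.0, -1.0]]
ft_force: [0.1, 0.3, 0.3]
opening: 0.0386
gripper_force: 40.7
```

Request:
{"method": "apply_moves", "body": {"rows": [[[0,0,0.02,0,0,0],[0,0,0.04,0,0,0],[0,0,0.04,0,0,0]]]}}

```text
clock: 11.58
tool_pos: [0.6135, -0.2848, 0.0168]
tcp_rot: [[-0.988, -0.153, 0.001], [-0.153, 0.988, -0.001], [-0.001, -0.001, -1.0]]
ft_force: [-0.6, 0.9, 2.6]
opening: 0.0384
gripper_force: 41.1
```

Touching the floor. Releasing and going up.

Request:
{"method": "apply_moves", "body": {"rows": [[[0,0,0,0,0,0],[0,0,0,0,0,0],[0,0,0,0,0,0],[0,0,0,0,0,0],[0,0,0,0,0,0],[0,0,0,0,0,0]]], "grip": -1}}

```text
clock: 12.08
tool_pos: [0.6132, -0.2847, 0.0161]
tcp_rot: [[-0.988, -0.153, -0.0], [-0.153, 0.988, -0.0], [0.0, -0.0, -1.0]]
ft_force: [-0.5, 0.8, 0.5]
opening: 0.0855
gripper_force: 0.0
```

Request:
{"method": "apply_moves", "body": {"rows": [[[0,0,-0.3,0,0,0],[0,0,-0.8,0,0,0],[0,0,-1.5,0,0,0],[0,0,-2.0,0,0,0],[0,0,-2.0,0,0,0],[0,0,-2.0,0,0,0]]]}}

```text
clock: 12.58
tool_pos: [0.6138, -0.285, 0.0983]
tcp_rot: [[-0.988, -0.153, 0.002], [-0.153, 0.988, -0.002], [-0.002, -0.002, -1.0]]
ft_force: [-0.4, 0.5, -1.3]
opening: 0.0856
gripper_force: 0.0
```

```bash
python3 go.py charged_small:.1; python3 - <<'E'
from station import ctrl
import cv2
cv2.imwrite("pics/w6.png",ctrl.camera("wrist")["image"][:,:,::-1])
E
```

```text
12.58 [ 0.6138 -0.285   0.0983] open 0.0856
charged_small z 0.1 shift [-0.57  4.94 -0.05] turn [-0.02  0.02  2.81]
```

View pics/w6.png

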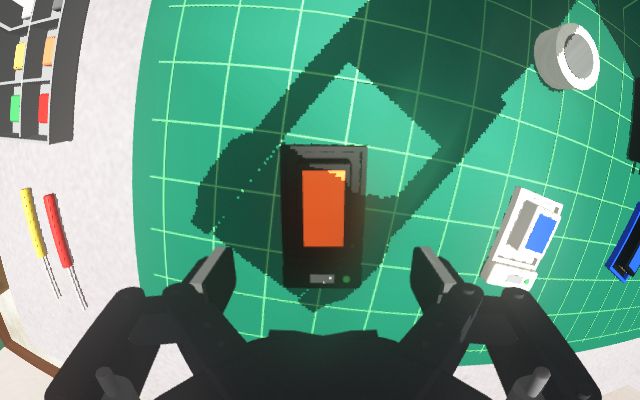

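The flat large pack sits in the large charger, sticker centred at (323,209). On to the small charged pack.

Request:
{"method": "apply_moves", "body": {"rows": [[[-0.1,0.4,0,0,0,0.2],[-0.2,1.1,0,0,0,0.6],[-0.3,1.9,0,0,0,1.1],[-0.4,2.7,0,0,0,1.6],[-0.5,3.5,0,0,0,2.1],[-0.5,4.2,0,0,0,2.5],[-0.57,4.7,0,0,0,2.75],[-0.57,4.92,0,0,0,2.75],[-0.57,4.92,0,0,0,2.75]]]}}

```text
clock: 13.38
tool_pos: [0.6052, -0.085, 0.0956]
tcp_rot: [[-0.991, 0.132, -0.001], [0.132, 0.991, 0.0], [0.001, 0.0, -1.0]]
ft_force: [-0.3, 0.8, -0.3]
opening: 0.085
gripper_force: 0.0
```

```bash
python3 go.py charged_small:.0135; python3 - <<'E'
from station import ctrl
import cv2
cv2.imwrite("pics/w7.png",ctrl.camera("wrist")["image"][:,:,::-1])
E
```

```text
13.38 [ 0.6052 -0.085   0.0956] open 0.085
charged_small z 0.0135 shift [-0.03 -0.03  2.05] turn [ 0.   -0.01  0.09]
```

View pics/w7.png

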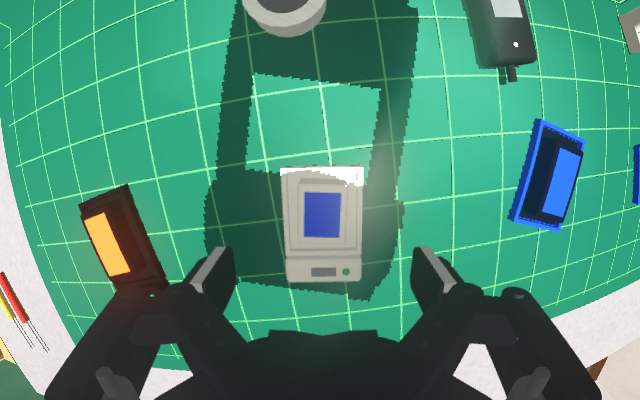

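The sticker is centred at (322,215) and aligned. Grasping.

Request:
{"method": "apply_moves", "body": {"rows": [[[0,0,0.5,0,0,0],[-0.03,-0.03,1.0,0,0,0],[-0.03,-0.03,1.5,0,0,0],[-0.03,-0.03,1.85,0,0,0],[-0.03,-0.03,2.0,0,0,0],[-0.03,-0.03,2.03,0,0,0]]]}}

```text
clock: 13.93
tool_pos: [0.6061, -0.0891, 0.0134]
tcp_rot: [[-0.991, 0.135, -0.002], [0.135, 0.991, 0.0], [0.002, -0.0, -1.0]]
ft_force: [-0.1, -0.4, -0.6]
opening: 0.0854
gripper_force: 0.0
```

Request:
{"method": "apply_moves", "body": {"rows": [[[0,0,0,0,0,0],[0,0,0,0,0,0],[0,0,0,0,0,0],[0,0,0,0,0,0],[0,0,0,0,0,0],[0,0,0,0,0,0],[0,0,0,0,0,0],[0,0,0,0,0,0]]], "grip": 1}}

```text
clock: 14.6
tool_pos: [0.6072, -0.0882, 0.016]
tcp_rot: [[-0.991, 0.134, 0.001], [0.134, 0.991, -0.001], [-0.001, -0.0, -1.0]]
ft_force: [-1.8, 0.1, 6.1]
opening: 0.0348
gripper_force: 40.3
```

Request:
{"method": "apply_moves", "body": {"rows": [[[0,0,-0.1,0,0,0],[0,0,-0.4,0,0,0],[0,0,-0.8,0,0,0],[0,0,-1.1,0,0,0],[0,0,-1.2,0,0,0],[0,0,-1.2,0,0,0]]]}}

```text
clock: 15.1
tool_pos: [0.6074, -0.0882, 0.0646]
tcp_rot: [[-0.991, 0.134, 0.002], [0.134, 0.991, -0.001], [-0.002, -0.0, -1.0]]
ft_force: [-0.1, 1.1, -0.7]
opening: 0.0348
gripper_force: 40.1
```

```bash
python3 go.py tray_small:.0623
```

```text
15.1 [ 0.6074 -0.0882  0.0646] open 0.0348
tray_small z 0.0623 shift [ 1.19 10.17  0.05] turn [-0.01  0.02 -2.71]
```

Request:
{"method": "apply_moves", "body": {"rows": [[[0.1,0.3,0,0,0,-0.1],[0.2,1.0,-0.2,0,0,-0.3],[0.3,1.9,-0.2,0,0,-0.6],[0.4,2.8,-0.2,0,0,-0.9],[0.5,3.7,-0.2,0,0,-1.2],[0.6,4.7,-0.2,0,0,-1.5],[0.7,5.7,-0.2,0,0,-1.8],[0.8,6.7,-0.2,0,0,-2.1],[0.9,7.7,-0.2,0,0,-2.4],[1.0,8.7,-0.1,0,0,-2.6],[1.1,9.6,0,0,0,-2.7],[1.19,10.1,0,0,0,-2.7]]]}}

```text
clock: 16.1
tool_pos: [0.6121, 0.3228, 0.0608]
tcp_rot: [[-0.989, -0.151, -0.002], [-0.151, 0.989, -0.0], [0.002, 0.0, -1.0]]
ft_force: [-0.5, 0.1, -1.5]
opening: 0.0348
gripper_force: 40.2
```

Request:
{"method": "apply_moves", "body": {"rows": [[[0,0,0,0,0,0],[0,0,0,0,0,0]]]}}

```text
clock: 16.27
tool_pos: [0.6126, 0.3202, 0.0615]
tcp_rot: [[-0.989, -0.15, -0.002], [-0.15, 0.989, -0.001], [0.002, -0.0, -1.0]]
ft_force: [0.4, -0.2, -0.2]
opening: 0.0348
gripper_force: 40.2
```

```bash
python3 go.py tray_small:.0165; python3 - <<'E'
from station import ctrl
import cv2
cv2.imwrite("pics/w8.png",ctrl.camera("wrist")["image"][:,:,::-1])
E
```

```text
16.27 [0.6126 0.3202 0.0615] open 0.0348
tray_small z 0.0165 shift [-0.06  0.02  1.13] turn [-0.   -0.02  0.02]
```

View pics/w8.png

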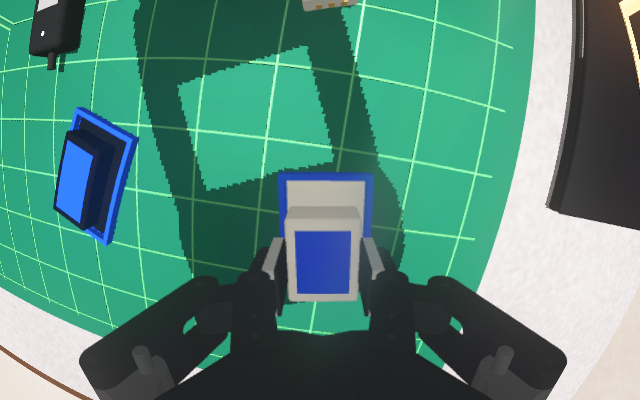

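The pack is held level over the small tray. Lowering.

Request:
{"method": "apply_moves", "body": {"rows": [[[0,0,0.2,0,0,0],[-0.05,0.02,0.5,0,0,0],[-0.05,0.02,0.85,0,0,0],[-0.05,0.02,1.05,0,0,0],[-0.05,0.02,1.13,0,0,0],[-0.05,0.02,1.16,0,0,0],[-0.05,0.02,1.16,0,0,0]]]}}

```text
clock: 16.9
tool_pos: [0.6156, 0.3193, 0.016]
tcp_rot: [[-0.989, -0.147, -0.001], [-0.147, 0.989, -0.0], [0.001, -0.0, -1.0]]
ft_force: [-0.7, 0.2, 0.8]
opening: 0.0352
gripper_force: 40.3
```

Request:
{"method": "apply_moves", "body": {"rows": [[[0,0,0.02,0,0,0],[0,0,0.03,0,0,0],[0,0,0.03,0,0,0]]]}}

```text
clock: 17.15
tool_pos: [0.6157, 0.3194, 0.0159]
tcp_rot: [[-0.989, -0.147, -0.0], [-0.147, 0.989, -0.0], [0.0, -0.0, -1.0]]
ft_force: [-7.6, -3.9, 14.2]
opening: 0.0348
gripper_force: 41.8
```

Request:
{"method": "apply_moves", "body": {"rows": [[[0,0,-0.02,0,0,0],[0,0,-0.02,0,0,0],[0,0,-0.02,0,0,0],[0,0,-0.02,0,0,0],[0,0,-0.02,0,0,0],[0,0,-0.02,0,0,0]]], "grip": -1}}

```text
clock: 17.65
tool_pos: [0.6157, 0.3198, 0.0159]
tcp_rot: [[-0.989, -0.147, -0.0], [-0.147, 0.989, -0.0], [0.0, -0.0, -1.0]]
ft_force: [0.1, -0.8, -0.2]
opening: 0.0856
gripper_force: 0.0
```

Request:
{"method": "apply_moves", "body": {"rows": [[[0,0,-0.3,0,0,0],[0,0,-0.8,0,0,0],[0,0,-1.5,0,0,0],[0,0,-2.0,0,0,0],[0,0,-2.0,0,0,0],[0,0,-2.0,0,0,0]]]}}

```text
clock: 18.15
tool_pos: [0.6164, 0.32, 0.0983]
tcp_rot: [[-0.989, -0.147, 0.003], [-0.147, 0.989, 0.001], [-0.003, 0.001, -1.0]]
ft_force: [-0.4, -0.3, -1.6]
opening: 0.0857
gripper_force: 0.0
```

```bash
python3 go.py flat_small_st:.09
```

```text
18.15 [0.6164 0.32   0.0983] open 0.0857
flat_small_st z 0.09 shift [4.26 0.05 0.19] turn [ 0.    0.03 -1.47]
```

Request:
{"method": "apply_moves", "body": {"rows": [[[0.3,0,0,0,0,-0.2],[0.9,0,0,0,0,-0.4],[1.6,0,0.1,0,0,-0.7],[2.3,0,0.1,0,0,-1],[3.0,0,0.1,0,0,-1.2],[3.6,0,0.2,0,0,-1.4],[4.1,0.05,0.2,0,0,-1.5],[4.25,0.05,0.2,0,0,-1.5],[4.25,0.05,0.2,0,0,-1.5]]]}}

```text
clock: 18.9
tool_pos: [0.446, 0.2966, 0.088]
tcp_rot: [[-0.954, -0.301, -0.001], [-0.301, 0.954, -0.0], [0.001, -0.0, -1.0]]
ft_force: [0.9, 0.2, 0.5]
opening: 0.0855
gripper_force: 0.0
```

```bash
python3 go.py flat_small_st:.0105; python3 - <<'E'
from station import ctrl
import cv2
cv2.imwrite("pics/w9.png",ctrl.camera("wrist")["image"][:,:,::-1])
E
```

```text
18.9 [0.446  0.2966 0.088 ] open 0.0855
flat_small_st z 0.0105 shift [-0.04 -0.    1.94] turn [-0.   -0.01  0.03]
```

View pics/w9.png

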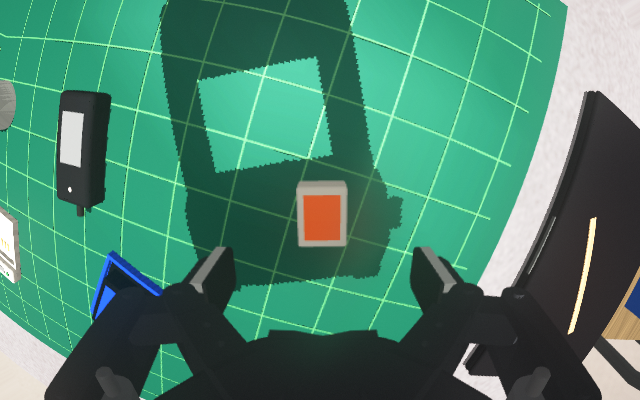

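The small flat pack's sticker is at (322,217), centred and aligned. Grasping.

Request:
{"method": "apply_moves", "body": {"rows": [[[0,0,0.5,0,0,0],[-0.03,0,1.0,0,0,0],[-0.03,0,1.5,0,0,0],[-0.03,0,1.8,0,0,0],[-0.03,0,1.91,0,0,0],[-0.03,0,1.94,0,0,0]]]}}

```text
clock: 19.45
tool_pos: [0.4486, 0.2969, 0.0097]
tcp_rot: [[-0.954, -0.3, -0.001], [-0.3, 0.954, -0.001], [0.002, -0.0, -1.0]]
ft_force: [1.5, 0.2, 0.4]
opening: 0.0857
gripper_force: 0.0
```

Request:
{"method": "apply_moves", "body": {"rows": [[[0,0,0,0,0,0],[0,0,0,0,0,0],[0,0,0,0,0,0],[0,0,0,0,0,0],[0,0,0,0,0,0],[0,0,0,0,0,0],[0,0,0,0,0,0],[0,0,0,0,0,0]]], "grip": 1}}

```text
clock: 20.12
tool_pos: [0.4488, 0.2973, 0.0114]
tcp_rot: [[-0.954, -0.3, 0.001], [-0.3, 0.954, 0.0], [-0.001, 0.0, -1.0]]
ft_force: [-1.5, -0.5, 6.3]
opening: 0.0351
gripper_force: 40.1
```

Request:
{"method": "apply_moves", "body": {"rows": [[[0,0,-0.1,0,0,0],[0,0,-0.4,0,0,0],[0,0,-0.8,0,0,0],[0,0,-1.3,0,0,0],[0,0,-1.6,0,0,0],[0,0,-1.6,0,0,0]]]}}

```text
clock: 20.62
tool_pos: [0.4497, 0.2977, 0.0778]
tcp_rot: [[-0.954, -0.3, 0.004], [-0.3, 0.954, 0.002], [-0.005, 0.001, -1.0]]
ft_force: [-0.2, -0.3, 0.6]
opening: 0.035
gripper_force: 40.2
```

```bash
python3 go.py charger_small:.0767
```

```text
20.62 [0.4497 0.2977 0.0778] open 0.035
charger_small z 0.0767 shift [ -0.92 -10.36   0.03] turn [0.01 0.04 3.92]
```

Request:
{"method": "apply_moves", "body": {"rows": [[[-0.1,-0.3,0,0,0,0.1],[-0.2,-1.0,0,0,0,0.4],[-0.3,-1.9,0,0,0,0.8],[-0.4,-2.8,0,0,0,1.2],[-0.5,-3.7,0,0,0,1.6],[-0.5,-4.7,0,0,0,2.0],[-0.6,-5.7,0,0,0,2.4],[-0.7,-6.7,0,0,0,2.8],[-0.8,-7.7,0,0,0,3.2],[-0.8,-8.7,0,0,0,3.6],[-0.9,-9.7,0,0,0,3.9],[-0.92,-10.3,0,0,0,3.9]]]}}

```text
clock: 21.62
tool_pos: [0.6077, -0.0892, 0.0733]
tcp_rot: [[-0.994, 0.108, -0.001], [0.108, 0.994, -0.001], [0.001, -0.001, -1.0]]
ft_force: [0.8, -0.3, -0.6]
opening: 0.0351
gripper_force: 40.2
```

Request:
{"method": "apply_moves", "body": {"rows": [[[0,0,0.1,0,0,0],[0,0,0.2,0,0,0],[0,0,0.4,0,0,0],[0,0,0.4,0,0,0]]]}}

```text
clock: 21.95
tool_pos: [0.606, -0.084, 0.0562]
tcp_rot: [[-0.995, 0.103, -0.003], [0.103, 0.995, 0.001], [0.003, 0.0, -1.0]]
ft_force: [0.1, 0.2, -1.6]
opening: 0.0346
gripper_force: 40.2
```

```bash
python3 go.py charger_small:.0155; python3 - <<'E'
from station import ctrl
import cv2
cv2.imwrite("pics/w10.png",ctrl.camera("wrist")["image"][:,:,::-1])
E
```

```text
21.95 [ 0.606  -0.084   0.0562] open 0.0346
charger_small z 0.0155 shift [-0.09 -0.05  1.02] turn [ 0.   -0.03  0.02]
```

View pics/w10.png

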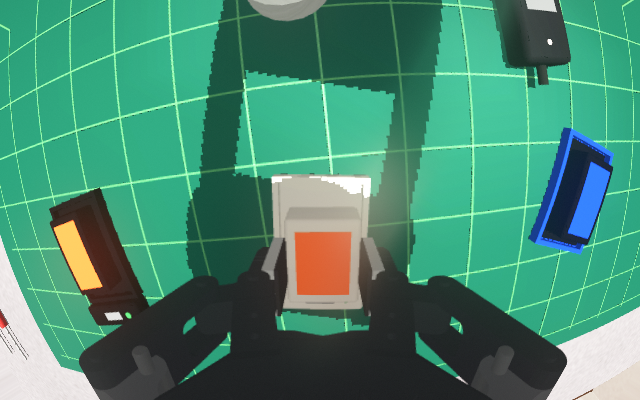

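The orange pack is aligned over the small charger bay. Lowering.

Request:
{"method": "apply_moves", "body": {"rows": [[[-0.03,-0.02,0.2,0,0,0],[-0.08,-0.05,0.5,0,0,0],[-0.08,-0.05,0.8,0,0,0],[-0.08,-0.05,0.96,0,0,0],[-0.08,-0.05,1.03,0,0,0],[-0.08,-0.05,1.06,0,0,0],[-0.08,-0.05,1.06,0,0,0]]]}}

```text
clock: 22.58
tool_pos: [0.6101, -0.0871, 0.0158]
tcp_rot: [[-0.995, 0.103, -0.0], [0.103, 0.995, 0.0], [0.0, -0.0, -1.0]]
ft_force: [-0.2, -0.7, -0.8]
opening: 0.0348
gripper_force: 40.2
```

Request:
{"method": "apply_moves", "body": {"rows": [[[0,0,0.02,0,0,0],[0,0,0.03,0,0,0],[0,0,0.03,0,0,0]]]}}

```text
clock: 22.83
tool_pos: [0.6104, -0.0872, 0.0154]
tcp_rot: [[-0.995, 0.103, 0.0], [0.103, 0.995, -0.0], [-0.0, -0.0, -1.0]]
ft_force: [-2.7, 1.0, 5.8]
opening: 0.0346
gripper_force: 40.9
```

Touching the floor. Releasing, then retreating up for a final check.

Request:
{"method": "apply_moves", "body": {"rows": [[[0,0,0,0,0,0],[0,0,0,0,0,0],[0,0,0,0,0,0],[0,0,0,0,0,0],[0,0,0,0,0,0],[0,0,0,0,0,0]]], "grip": -1}}

```text
clock: 23.33
tool_pos: [0.6102, -0.0872, 0.0148]
tcp_rot: [[-0.995, 0.103, -0.0], [0.103, 0.995, -0.0], [0.0, -0.0, -1.0]]
ft_force: [0.4, -0.7, 0.6]
opening: 0.0855
gripper_force: 0.0
```

Request:
{"method": "apply_moves", "body": {"rows": [[[0,0,-0.3,0,0,0],[0,0,-0.8,0,0,0],[0,0,-1.5,0,0,0],[0,0,-2.2,0,0,0],[0.5,0,-3,0,0,0],[1.2,0,-3.5,0,0,0],[2,0,-4,0,0,0],[2.8,0,-4,0,0,0],[3.5,0,-4,0,0,0],[4,0,-4,0,0,0],[4,0,-4,0,0,0],[4,0,-4,0,0,0]]]}}

```text
clock: 24.33
tool_pos: [0.4508, -0.0707, 0.1763]
tcp_rot: [[-0.995, 0.103, 0.002], [0.103, 0.995, -0.001], [-0.002, -0.001, -1.0]]
ft_force: [0.9, 0.3, -0.1]
opening: 0.0852
gripper_force: 0.0
```

```bash
python3 - <<'E'
from station import ctrl
import cv2,numpy as np
t=ctrl.camera("top")["image"][:,:,::-1]; w=ctrl.camera("wrist")["image"][:,:,::-1]
a=cv2.resize(t[120:265,165:490],None,fx=2.4,fy=2.4,interpolation=cv2.INTER_CUBIC); b=cv2.resize(w,(400,250))
o=np.zeros((a.shape[0]+250,a.shape[1],3),np.uint8); o[:a.shape[0]]=a; o[a.shape[0]:,:400]=b
cv2.imwrite("pics/f.png",o); print(o.shape)
E
```

```text
(598, 780, 3)
```

View pics/f.png

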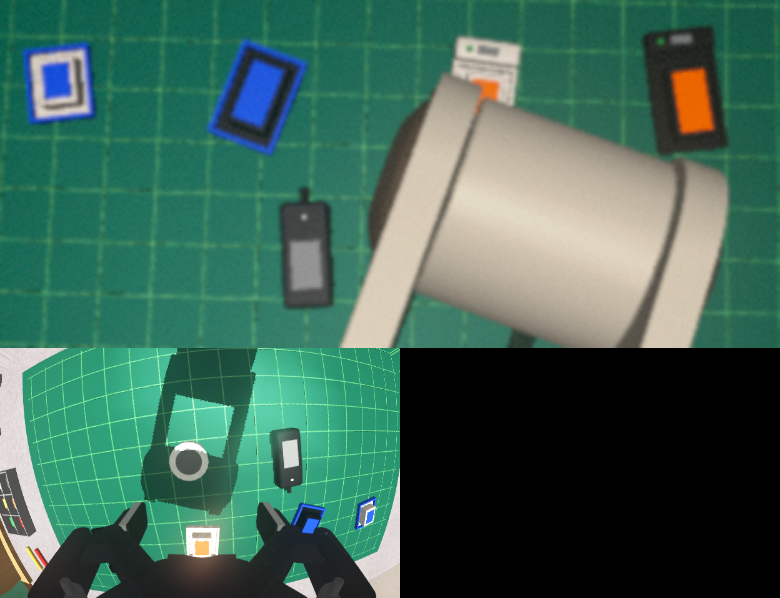

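The blue-sticker packs sit in the trays at (57,81) and (257,93), and the orange ones are in the chargers at (488,90) and (692,101). The adapter and tin haven't moved, and the robot is clear of everything.

```bash
python3 -c "
from station import ctrl
print(ctrl.hand_in())"
```

```text
the job is handed in; nothing more can be done
None
```

The job is handed in at about 24 s on the clock: in the last pictures both charged packs lay in their own trays and both flat packs in their own chargers, with the adapter and tin where they were; no verdict came back.

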